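# Stand the fallen battery packs up and close the row

### The arm

A 6-joint arm with a two-finger parallel gripper is mounted at the origin on the work surface. World frame = base frame: x ahead of the robot, y to its left, z up, the work surface at z = 0. Lengths are in m, angles in rad, forces in N, time in s.
With the tool pointing down it reaches from about 0.3 to 0.75 m from the base axis. Payload 8.5 kg.
Tool frame: the origin (TCP) lies midway between the tips of the shut fingers; the grasp point (between the pads) lies 19 mm behind it (env.hold_point_z is the distance from the TCP to the grasp point, in m); z points along the fingers, y is the direction in which the jaws open and shut (so a half turn about z gives the same grasp; the last joint's range is limited). The gripper opens to 85 mm and grips with 20 to 120 N. Pads are 22 mm wide; open, the fingers measure 114 mm over their backs; the gripper's body (76 mm by 85 mm) begins 54 mm behind the grasp point. The pads swing forward as they close: fully open they stand 13 mm farther back than shut.
Start: joints at [0.921, 0.381, 1.297, -0, 1.464, -0.215], TCP at [0.232, 0.499, 0.231] pointing down, gripper open.
Joint ranges: [-3.11, 3.11], [-0.89, 2.33], [0.22, 2.48], [-1.42, 4.56], [0.17, 2.85], [-2.88, 2.88]. Speed limits (rad/s): [2.39, 2.39, 3.14, 3.14, 3.14, 3.14].

### API

Orientations are given as a unit quaternion [x, y, z, w].
In Python, from rig import env gives the robot as it stands.
- The arm moves only by the shell command python3 -m crank 'ROWS' [FORCE]. ROWS is JSON, one flat list of numbers, 7 for each row, row after row: the opening, from 0 (shut) to 1 (fully open), then the shift along the tool's x, y, z in units of 40 mm (1.0 is 40 mm), then the turn, a rotation vector about the tool's x, y, z in degrees. A call has 1 to 10 rows; each row is the pose to reach, as a shift and turn from the pose commanded when the call began, along the tool's axes at that moment; what a row does not reach only later rows make up. A row lasts 1/10 s, in which the tool goes at most 50 mm and 8.59 degrees, less where a joint would pass 70% of its speed; a pose out of reach is approached as far as the arm can. A call with a gripper value outside its range is refused whole. The fingers move at their own pace and stop on an object; FORCE is the grip in N (left out, the last holds). Time passes only in rows, so rows that repeat a pose let the fingers close. It gives the time, the measured TCP pose, the force and the opening at its end, in the units of the state.
- env.sense(): the state, without advancing time (a new reading comes with each control period).
- env.capture(name): name is "scene" or "top" or "wrist"; returns (picture, depth): 400x640x3 uint8, red, green, blue; 400x640 float32, m along the optical axis (not along the pixel's ray), 0 where there is no reading.
- env.camera_params(name): a dict with "fx", "fy", "cx", "cy" (pixels), "pose" (4x4, takes a point from camera to world coordinates). Camera axes: x right, y down, z forward; pixel columns grow to the right and rows downward; lengths in m; the calibration is good to about 2 mm. The wrist camera is an equidistant fisheye: a pixel r from the principal point sees the ray r / f radians off the axis. A picture is of the moment at which its call begins: read the wrist's pose just before it. camera_params takes no time and is no camera call; for the wrist camera it gives the pose at the moment of the call.
- env.sign_off(): hands the job in, once; it reports no verdict.
The state is a dict: "time": time; "joints": joint angles; "qd": joint speeds; "tau": joint torques, N m; "ee_pos": TCP position; "ee_rot": TCP orientation; "wrist_force": force on the tool from outside, world axes, zero at the start; "ft_torque": the same for the moment, N m; "grip_width": opening from 0.0 (shut) to 1.0 (fully open).
Only numpy, scipy, OpenCV 4.12 (cv2) and the standard library are available. Lean on these libraries where they do the work, as an engineer would, in place of code of your own. Each camera call takes 0.05 s, during which the arm holds its last target. There are 200 camera calls.

### The job

Two of the four battery packs in the sorting lane have fallen over sideways onto a rail. Stand both upright in the lane, in their gaps between wall, neighbours and bookend, orange terminal end up and broad faces towards their neighbours like the others, without knocking over the standing ones; then push the blue bookend gently along the lane until all four packs stand squeezed together, face to face, against the end wall, and let go. Leave the phone, tape and clamp where they are.

Things in the scene. Friction and masses are not known exactly. Their poses are not given: they have to be found in the camera images.
- lane: Fixed grey channel along its y, 104 mm wide inside (x), floor 6 mm above the table, side rails 4 mm thick with tops 40 mm above the table; may stand turned in yaw. Origin on the table, on the middle line. End wall (top 66 mm above the table) at its -y end, inner face at y = -205 mm; low lip at +y end, y = 275 mm. Packs are on the middle line in four places 95 mm apart, in any order.
- wall_face (a point): Point on the lane's floor at the foot of the end wall's inner face, lane axes (y points from the wall along the row to the bookend). The row is closed against this face.
- bookend_face (a point): Point on the bookend's face towards the packs, on the middle line, 40 mm above the lane floor, lane axes. Bookend: blue upright plate, 96 mm wide (x), top 60 mm above the floor, 6 mm thick, so its back is 6 mm along lane +y. Two low ribs stand behind it at x = +-42 mm (8 mm wide, 42 mm long, top 32 mm above the floor); the back is free above and between them for pushing.
- bookend (a joint): Bookend travel (m): 0 = fully open, grows towards the end wall, up to 0.40. Face to wall distance = 0.420 - joint. Starts near 0, slides with about 1.5 N friction, stays where left. Four packs pressed together measure 152 mm (joint about 0.268). Sliding the four packs takes up to some 15 N; a sharp rise above that means the row is tight.
- pack_a: Black battery pack with a grey band, fallen sideways: foot edge on the lane floor, terminal end up on the lane's -x rail, 24 degrees above level. 38 mm thick (its y), 46 mm wide (its x), 92 mm tall (its z), about 0.2 to 0.4 kg. Origin on its long axis, 36 mm above its foot; its z points to the orange terminal end with brass contacts, which belongs on top.
- pack_b: Grey battery pack with a white band, fallen sideways: foot edge on the lane floor, terminal end up on the lane's +x rail, 24 degrees above level. 38 mm thick (its y), 46 mm wide (its x), 92 mm tall (its z), about 0.2 to 0.4 kg. Origin on its long axis, 36 mm above its foot; its z points to the orange terminal end with brass contacts, which belongs on top.
- pack_c: Black battery pack with a white band, standing upright at the start. 38 mm thick (its y), 46 mm wide (its x), 92 mm tall (its z), about 0.2 to 0.4 kg. Origin on its long axis, 36 mm above its foot; its z points to the orange terminal end with brass contacts, which belongs on top.
- pack_d: Grey battery pack with a black band, standing upright at the start. 38 mm thick (its y), 46 mm wide (its x), 92 mm tall (its z), about 0.2 to 0.4 kg. Origin on its long axis, 36 mm above its foot; its z points to the orange terminal end with brass contacts, which belongs on top.
- phone: Bystander: dark phone with a grey screen lying flat, 72 x 150 x 9 mm, origin under its centre.
- tape: Bystander: orange tape roll lying flat, 68 mm across, 18 mm high, origin under its centre.
- clamp: Bystander: black spring clamp with orange jaw, about 110 x 72 x 16 mm, lying flat, origin under its middle.

How it is judged:
On the way:
1. all four packs stand upright, terminals up, on the lane between end wall and bookend, the row not yet closed, the fallen ones let go (angle between each of pack_a, pack_b, pack_c, pack_d's own z axis and vertical below 0.12 rad and height (world z) of pack_a between 0.036 and 0.048 m and x of pack_a in the frame of lane between -0.04 and 0.04 m and y of each of pack_a, pack_b, pack_c, pack_d in the frame of bookend_face below -0.012 m and y of each of pack_a, pack_b, pack_c, pack_d in the frame of wall_face above 0.012 m and height (world z) of pack_b between 0.036 and 0.048 m and x of pack_b in the frame of lane between -0.04 and 0.04 m and height (world z) of pack_c between 0.036 and 0.048 m and x of pack_c in the frame of lane between -0.04 and 0.04 m and height (world z) of pack_d between 0.036 and 0.048 m and x of pack_d in the frame of lane between -0.04 and 0.04 m and value of joint bookend below 0.23 m and contact force between the fingers and pack_a below 0.1 N and contact force between the fingers and pack_b below 0.1 N), for 0.2 s.
At the end, for the whole second after the job is handed in: All four packs stand upright on the lane floor (within 0.12 rad, terminals up) at rest between end wall and bookend, and the bookend has closed the row: its travel is over 0.263 m, so no more than 5 mm of play is left in the row (angle between each of pack_a, pack_b, pack_c, pack_d's own z axis and vertical below 0.12 rad and height (world z) of pack_a between 0.036 and 0.048 m and x of pack_a in the frame of lane between -0.04 and 0.04 m and y of each of pack_a, pack_b, pack_c, pack_d in the frame of bookend_face below -0.012 m and y of each of pack_a, pack_b, pack_c, pack_d in the frame of wall_face above 0.012 m and linear speed of each of pack_a, pack_b, pack_c, pack_d below 0.02 m/s and height (world z) of pack_b between 0.036 and 0.048 m and x of pack_b in the frame of lane between -0.04 and 0.04 m and height (world z) of pack_c between 0.036 and 0.048 m and x of pack_c in the frame of lane between -0.04 and 0.04 m and height (world z) of pack_d between 0.036 and 0.048 m and x of pack_d in the frame of lane between -0.04 and 0.04 m and value of joint bookend above 0.263 m and velocity of joint bookend below 0.01 m/s); the robot touches nothing.
It fails at once if a standing pack (pack_c, pack_d) is knocked over (tilts more than 0.5 rad) (angle between any of pack_c, pack_d's own z axis and vertical above 0.5 rad).
It fails at once if the robot shoves the bookend hard (over 50 N) (contact force between any of the arm, the fingers and bookend above 50 N).
It fails at once if the phone, tape or clamp is moved more than 30 mm (distance of any of phone, tape, clamp from where it was at the start of the episode above 0.03 m).
It also fails if it takes over 67 s, if anything falls off the work surface, if the arm or the gripper's body presses on something with over 40 N, if the wrist force passes 120 N, or if a joint passes its speed limit or range.

## Working session

There is one attempt and no reset: what is moved stays moved. The work goes in short steps, Python scripts to look and compute and a shell command to move; the robot and the scene stay as the last step left them, time stands still between calls to the robot, and variables do not carry over. Pictures are saved under pics/ and viewed, about 8 in all and at most 12, crops included, and the job is handed in when it is done.

```bash
ls; mkdir -p pics
python3 - <<'E'
from rig import env
import cv2,numpy as np
print(env.sense(), env.hold_point_z)
for n in("scene","top"):
    p,d=env.capture(n); cv2.imwrite(f"pics/{n}0.png",p[:,:,::-1]); np.savez(f"{n}0.npz",p=p,d=d)
    c=env.camera_params(n);print(n,c['fx'],c['cx'],c['cy'],np.round(c['pose'],3).tolist())
E
```

```text
pics
{'time': 0.0, 'joints': array([ 9.20699796e-01,  3.81222719e-01,  1.29825128e+00,  2.32840004e-05,
        1.46361062e+00, -2.15286417e-01]), 'qd': array([ 0.00136356,  0.00019234, -0.00025553, -0.0010094 ,  0.00054365,
        0.00018233]), 'tau': array([ 8.53199981e-04, -4.48479331e+01, -2.31278497e+01, -1.53860610e-04,
        4.83316951e-03,  4.59889577e-06]), 'ee_pos': array([0.23149201, 0.4985921 , 0.23070063]), 'ee_rot': array([ 2.15697657e-01,  9.76459914e-01, -6.72379857e-04, -3.23309800e-04]), 'wrist_force': array([-0.30065214,  0.13204006,  0.12388492]), 'ft_torque': array([-0.04782659, -0.00219839,  0.03260639]), 'grip_width': 1.0026014071221252} 0.0187
scene 463.46194523077884 312.6388319625723 200.4441787628229 [[-0.522, 0.746, -0.413, 1.115], [0.853, 0.452, -0.261, 0.349], [-0.009, -0.489, -0.872, 1.14], [0.0, 0.0, 0.0, 1.0]]
top 399.1778767943622 319.1618874709797 202.5413163279528 [[-0.084, -0.976, 0.203, 0.343], [-0.996, 0.083, -0.015, 0.016], [-0.003, -0.203, -0.979, 1.159], [0.0, 0.0, 0.0, 1.0]]
```

View pics/top0.png

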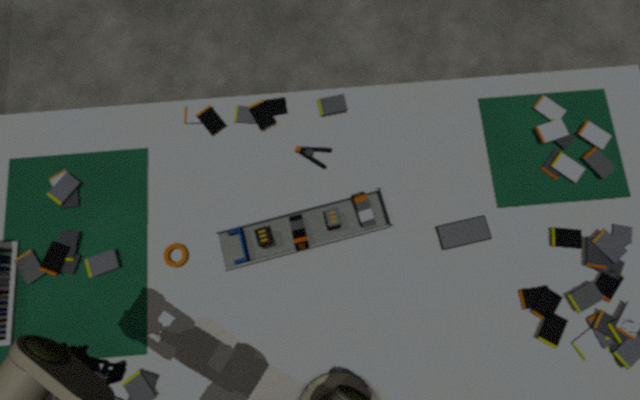

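View pics/scene0.png

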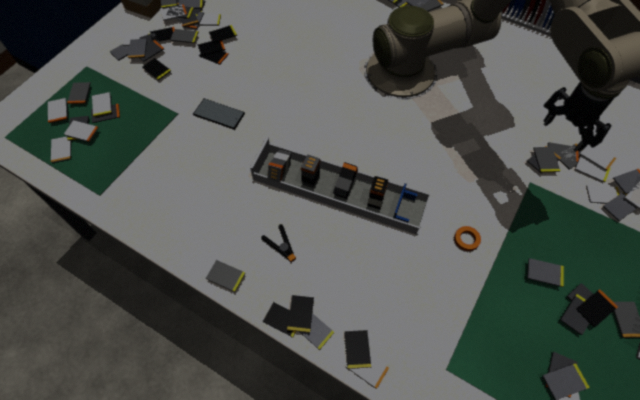

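The top view shows, from the wall (right, ~(388,208)) to the bookend (left, ~(237,245)): pack_b fallen to +x at (363,208), pack_d standing at (332,218), pack_a fallen to -x at (298,232) and pack_c standing at (263,237). The scene view shows the same order, and the bystanders are clear of the lane.

```bash
cat > h.py <<'E'
from rig import env
import numpy as np,cv2
from scipy.spatial.transform import Rotation as R
def cloud(n,d):
    c=env.camera_params(n);v,u=np.mgrid[:400,:640]
    P=np.stack([(u-c['cx'])/c['fx']*d,(v-c['cy'])/c['fy']*d,d],-1)
    return P@c['pose'][:3,:3].T+c['pose'][:3,3]
E
cat > m.py <<'E'
from h import *
z=np.load('top0.npz');W=cloud('top',z['d']);p=z['p'].astype(int)
m=np.zeros((400,640),bool);m[180:280,205:400]=1
m&=z['d']>0
a=m&(W[...,2]>.02)&(W[...,2]<.055)
r=cv2.minAreaRect(W[a][:,:2].astype(np.float32)*1000);print('rails',r,cv2.boxPoints(r).tolist())
L=np.array(r[0])/1000
# direction of long side
b=cv2.boxPoints(r)/1000;e=b[1]-b[0];f=b[2]-b[1];ly=e if np.hypot(*e)>np.hypot(*f) else f
ly=ly/np.hypot(*ly)*np.sign(ly[1]);lx=np.array([ly[1],-ly[0]])
print('yaw',np.degrees(np.arctan2(lx[1],lx[0])),'lx',lx,'ly',ly)
for n in('top','scene'):
    z=np.load(n+'0.npz');W=cloud(n,z['d']);p=z['p'].astype(int)
    q=W[...,:2]-L;X=q@lx;Y=q@ly;H=W[...,2]
    ok=(abs(X)<.07)&(abs(Y)<.27)&(z['d']>0)&(H>-.01)
    print(n,'table z',np.median(H[(abs(X)>.08)&(abs(X)<.15)&(abs(Y)<.2)]),'floor',np.median(H[ok&(abs(X)<.04)&(H<.025)]))
    wall=ok&(Y<-.15)&(H>.045)&(H<.075)&(Y<-.195);
    if wall.any():print('wall Y',np.percentile(Y[wall],[2,50,98]),'X',np.percentile(X[wall],[2,50,98]),wall.sum())
    blue=ok&(p[...,2]>p[...,0]+35)
    bb=blue&(H>.055);print('blue',blue.sum(),bb.sum(),'Y top',np.percentile(Y[bb],[5,50,95]),'X',np.percentile(X[bb],[2,50,98]))
    inn=ok&(Y<.22)&(Y>-.19)&(H>.046)&~blue
    k,lab,st,ce=cv2.connectedComponentsWithStats(inn.astype(np.uint8))
    for i in range(1,k):
        if st[i,4]>15:
            s=lab==i;print(st[i,4],'u,v',ce[i].round(),'X',np.percentile(X[s],[5,50,95]).round(3),'Y',np.percentile(Y[s],[5,50,95]).round(3),'H',np.percentile(H[s],[5,50,95]).round(3))
np.save('lane0.npy',np.r_[L,lx,ly])
E
python3 m.py
```

```text
rails ((504.802978515625, 50.90147399902344), (117.6460952758789, 484.2978820800781), 10.40408992767334) [[403.217529296875, 278.44635009765625], [490.6765441894531, -197.88902282714844], [606.388427734375, -176.64340209960938], [518.929443359375, 299.69195556640625]]
yaw 10.404087 lx [0.98355854 0.1805893 ] ly [-0.1805893   0.98355854]
top table z -0.00039932385827534667 floor 0.00545122425992528
wall Y [-0.24554261 -0.23870851 -0.19578073] X [-0.05414254 -0.00434454  0.05338248] 191
blue 157 89 Y top [0.16870157 0.17116172 0.17445585] X [-0.04465522  0.00096784  0.04540242]
422 u,v [362. 208.] X [-0.036  0.008  0.049] Y [-0.189 -0.173 -0.158] H [0.048 0.067 0.084]
288 u,v [333. 218.] X [-0.022 -0.002  0.022] Y [-0.103 -0.085 -0.067] H [0.057 0.097 0.101]
490 u,v [299. 233.] X [-0.054 -0.013  0.035] Y [-0.003  0.014  0.031] H [0.049 0.068 0.084]
306 u,v [264. 236.] X [-0.021 -0.001  0.022] Y [0.089 0.107 0.125] H [0.059 0.097 0.1  ]
scene table z -0.0007025725628913015 floor 0.0053320053042098525
wall Y [-0.24369466 -0.23743886 -0.20650892] X [-0.04920384  0.00765035  0.05981374] 189
blue 113 53 Y top [0.17141294 0.17322875 0.17558701] X [-0.03530816  0.0033482   0.04858958]
410 u,v [278. 165.] X [-0.03   0.033  0.058] Y [-0.188 -0.171 -0.156] H [0.048 0.066 0.083]
385 u,v [310. 167.] X [-0.014  0.016  0.028] Y [-0.101 -0.081 -0.065] H [0.051 0.094 0.1  ]
486 u,v [345. 179.] X [-0.035  0.002  0.04 ] Y [-0.001  0.017  0.035] H [0.049 0.066 0.083]
366 u,v [378. 189.] X [-0.015  0.019  0.028] Y [0.093 0.111 0.128] H [0.051 0.095 0.1  ]
```

```bash
cat >> h.py <<'E'
_l=np.load('lane0.npy');L,lx,ly=_l[:2],_l[2:4],_l[4:]
M=np.array([[lx[0],ly[0],0],[lx[1],ly[1],0],[0,0,1.]])
HZ=env.hold_point_z
def now():
    s=env.sense();Rm=R.from_quat(s['ee_rot']).as_matrix();g=s['ee_pos']-HZ*Rm[:,2]
    q=M.T@(g-np.r_[L,0]);z=M.T@Rm[:,2]
    return s,q,z
def go(*targets):
    "targets (X,Y,Z of grasp point in lane mm, tilt deg toward +x); prints shift in 40 mm units and turn, all from the present pose"
    s,q,z=now();R0=R.from_quat(s['ee_rot']).as_matrix()
    print('t',round(s['time'],2),'grasp lane mm',(q*1000).round(1),'toolz',z.round(3),'F',s['wrist_force'].round(1),'grip',round(s['grip_width'],3),'j',s['joints'].round(2))
    for x,y,h,t in targets:
        t=np.radians(t);zz=np.array([np.sin(t),0,-np.cos(t)]);yy=np.array([0,1.,0]);Rt=M@np.stack([np.cross(yy,zz),yy,zz],1)
        p=np.r_[L,0]+M@(np.array([x,y,h])/1000)+HZ*Rt[:,2]
        print((x,y,h,round(np.degrees(t))),'->',(R0.T@(p-s['ee_pos'])/.04).round(2).tolist(),R.from_matrix(R0.T@Rt).as_rotvec(degrees=True).round(1).tolist())
E
python3 -c "
from h import *
go((40,-172,200,0),(40,-172,160,-25))"
```

```text
t 0.1 grasp lane mm [-187.9  489.7  249.5] toolz [-0.001 -0.001 -1.   ] F [-0.4  1.1 -0.8] grip 1.0 j [ 0.92  0.38  1.3   0.    1.46 -0.22]
(40, -172, 200, 0) -> [-14.21, -10.2, 1.25] [-0.1, -0.0, -35.3]
(40, -172, 160, -25) -> [-14.05, -10.32, 2.2] [7.6, 24.2, -34.8]
```

```bash
python3 -m crank '[0.75,-14.05,-10.3,1.0,7.6,24.2,-34.8, 0.75,-14.05,-10.3,1.0,7.6,24.2,-34.8, 0.75,-14.05,-10.3,1.0,7.6,24.2,-34.8, 0.75,-14.05,-10.3,1.0,7.6,24.2,-34.8, 0.75,-14.05,-10.3,1.0,7.6,24.2,-34.8, 0.75,-14.05,-10.3,1.0,7.6,24.2,-34.8, 0.75,-14.05,-10.3,1.0,7.6,24.2,-34.8, 0.75,-14.05,-10.3,1.0,7.6,24.2,-34.8, 0.75,-14.05,-10.3,1.0,7.6,24.2,-34.8, 0.75,-14.05,-10.3,1.0,7.6,24.2,-34.8]' 60; python3 -c "
from h import *
go((55,-172,120,-25),(27,-172,54,-25))"
```

```text
time: 1.1
ee_pos: [0.465, 0.0749, 0.2032]
ee_rot: [-0.089, 0.972, -0.019, -0.216]
wrist_force: [0.7, 0.6, 0.4]
grip_width: 0.749
t 1.1 grasp lane mm [-26.9  30.7 220.2] toolz [-0.423  0.002 -0.906] F [0.7 0.6 0.4] grip 0.749 j [-0.04  0.47  1.3  -0.09  1.79 -1.8 ]
(55, -172, 120, -25) -> [-2.91, -5.07, 1.39] [0.1, -0.0, 0.1]
(27, -172, 54, -25) -> [-2.97, -5.08, 3.19] [0.1, -0.0, 0.1]
```

```bash
python3 -m crank '[0.75,-2.93,-5.05,1.39,0,0,0, 0.75,-2.93,-5.05,1.39,0,0,0, 0.75,-2.93,-5.05,1.39,0,0,0, 0.75,-2.93,-5.05,1.39,0,0,0, 0.75,-2.93,-5.05,1.39,0,0,0, 0.75,-2.93,-5.05,1.39,0,0,0, 0.75,-2.93,-5.05,1.39,0,0,0]'
python3 - <<'E'
from h import *
go((27,-172,54,-25))
p,d=env.capture('wrist');cv2.imwrite('pics/w1.png',p[:,:,::-1])
E
```

```text
time: 1.8
ee_pos: [0.5821, -0.1069, 0.1024]
ee_rot: [-0.089, 0.972, -0.018, -0.216]
wrist_force: [-0.8, 1.0, -0.4]
grip_width: 0.748
t 1.8 grasp lane mm [  55.4 -169.2  119.4] toolz [-0.424  0.003 -0.906] F [-0.8  1.  -0.4] grip 0.748 j [-0.3   0.76  1.06 -0.2   1.72 -2.04]
(27, -172, 54, -25) -> [-0.05, -0.08, 1.78] [0.2, -0.1, 0.0]
```

View pics/w1.png

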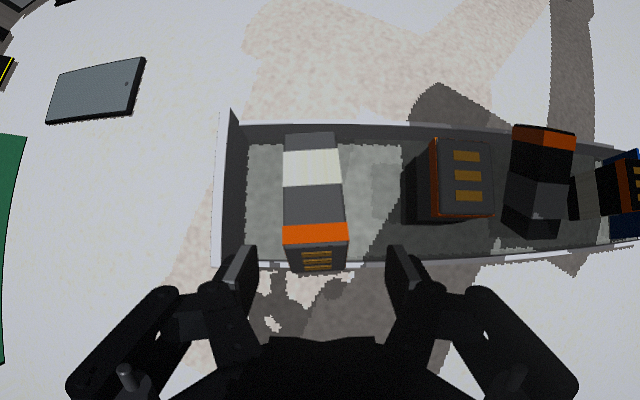

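The wrist view shows pack_b's terminal end at about (316,250), centred between the finger tips at (240,275) and (402,275). I'll descend, grip and lift.

```bash
python3 -m crank '[0.75,-0.03,-0.06,0.9,0,0,0, 0.75,-0.05,-0.08,1.78,0,0,0, 0.75,-0.05,-0.08,1.78,0,0,0, 0.3,-0.05,-0.08,1.78,0,0,0, 0.3,-0.05,-0.08,1.78,0,0,0, 0.3,-0.05,-0.08,1.78,0,0,0, 0.3,-0.05,-0.08,1.78,0,0,0, 0.3,-0.05,-0.08,1.78,0,0,0]' 60
python3 - <<'E'
from h import *
go((27,-172,90,-25),(0,-172,88,41))
E
```

```text
time: 2.65
ee_pos: [0.5565, -0.1147, 0.0401]
ee_rot: [-0.089, 0.973, -0.02, -0.214]
wrist_force: [0.5, 1.3, 7.8]
grip_width: 0.44
t 2.65 grasp lane mm [  28.8 -172.2   57.1] toolz [-0.419 -0.001 -0.908] F [0.5 1.3 7.8] grip 0.44 j [-0.32  0.79  1.2  -0.2   1.54 -2.03]
(27, -172, 90, -25) -> [0.39, 0.01, -0.73] [-0.0, 0.2, 0.0]
(0, -172, 88, 41) -> [0.55, 0.01, -0.68] [0.0, -65.8, 0.1]
```

```bash
python3 -m crank '[0.3,0.2,0,-0.37,0,0,0, 0.3,0.39,0,-0.73,0,0,0, 0.3,0.41,0,-0.75,0,-8.2,0, 0.3,0.43,0,-0.76,0,-16.4,0, 0.3,0.46,0,-0.77,0,-24.6,0, 0.3,0.48,0,-0.77,0,-32.8,0, 0.3,0.5,0,-0.76,0,-41,0, 0.3,0.52,0,-0.74,0,-49.3,0, 0.3,0.54,0,-0.71,0,-57.5,0, 0.3,0.55,0,-0.68,0,-65.7,0]'; python3 -m crank '[0.3,0,0,0,0,0,0,0.3,0,0,0,0,0,0]'
python3 - <<'E'
from h import *
go((0,-172,73,41))
p,d=env.capture('scene');W=cloud('scene',d)
q=W[...,:2]-L;X=q@lx;Y=q@ly;H=W[...,2];s=(abs(X)<.07)&(abs(Y+.172)<.03)&(H>.045)&(H<.14)
v,u=np.where(s);print(u.min(),u.max(),v.min(),v.max())
c=p[100:240,230:440,::-1];cv2.imwrite('pics/s1.png',cv2.resize(c,None,fx=3.5,fy=3.5,interpolation=cv2.INTER_CUBIC))
E
```

```text
time: 3.65
ee_pos: [0.5718, -0.1032, 0.1053]
ee_rot: [-0.067, 0.952, 0.026, 0.296]
wrist_force: [0.1, 1.0, -2.2]
grip_width: 0.437
time: 3.85
ee_pos: [0.5732, -0.1029, 0.1063]
ee_rot: [-0.073, 0.952, 0.024, 0.296]
wrist_force: [-0.2, -0.1, -1.4]
grip_width: 0.442
t 3.85 grasp lane mm [  28.9 -163.3  121.7] toolz [ 0.566 -0.014 -0.824] F [-0.2 -0.1 -1.4] grip 0.442 j [-0.55  0.43  1.82  0.78  0.55 -2.88]
(0, -172, 73, 41) -> [1.23, -0.23, 0.59] [-0.9, -6.5, -1.3]
266 289 142 176
```

View pics/s1.png

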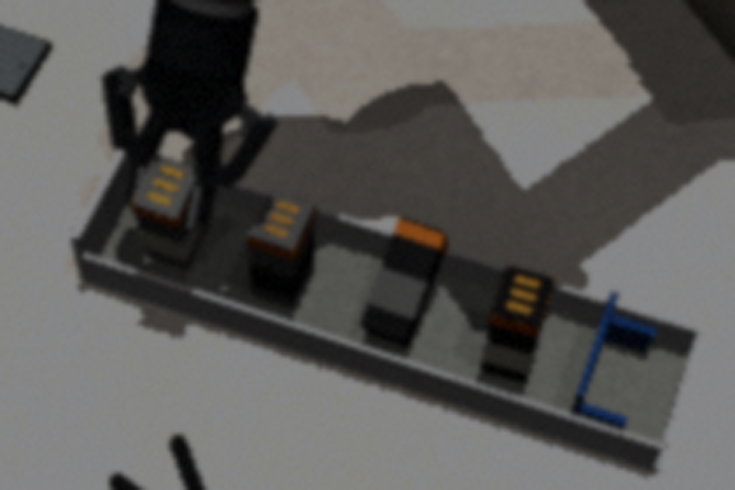

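Run:
```python
from h import *
go((15,-172,100,30),(5,-172,85,30))
```

```text
t 3.9 grasp lane mm [  28.8 -163.3  121.3] toolz [ 0.566 -0.014 -0.824] F [-0.5 -1.2 -2.5] grip 0.44 j [-0.55  0.43  1.82  0.78  0.55 -2.88]
(15, -172, 100, 30) -> [0.62, -0.22, 0.24] [-0.7, 4.5, -1.4]
(5, -172, 85, 30) -> [1.04, -0.23, 0.41] [-0.7, 4.5, -1.4]
```

```bash
python3 -m crank '[0.3,0.3,-0.1,0.12,-0.3,2.3,-0.7, 0.3,0.62,-0.2,0.24,-0.7,4.5,-1.4, 0.3,0.62,-0.2,0.24,-0.7,4.5,-1.4, 0.3,0.62,-0.2,0.24,-0.7,4.5,-1.4]'
python3 - <<'E'
from h import *
go((8,-172,85,30))
E
```

```text
time: 4.3
ee_pos: [0.5597, -0.113, 0.0838]
ee_rot: [-0.086, 0.962, 0.024, 0.258]
wrist_force: [-0.4, -0.1, -2.9]
grip_width: 0.437
t 4.3 grasp lane mm [  15.  -171.1  100. ] toolz [ 0.501 -0.    -0.866] F [-0.4 -0.1 -2.9] grip 0.437 j [-0.57  0.46  1.82  0.68  0.57 -2.84]
(8, -172, 85, 30) -> [0.34, -0.02, 0.24] [-0.0, 0.1, -0.2]
```

```bash
python3 -m crank '[0.3,0.2,0,0.15,0,0,0, 0.3,0.34,0,0.24,0,0,0, 0.3,0.34,0,0.24,0,0,0]'
python3 - <<'E'
from h import *
go((10,-172,76,30),(0,-172,73,30),(10,-172,75,25))
E
```

```text
time: 4.6
ee_pos: [0.5545, -0.1131, 0.0709]
ee_rot: [-0.086, 0.963, 0.023, 0.256]
wrist_force: [0.6, 0.8, -2.7]
grip_width: 0.437
t 4.6 grasp lane mm [  10.  -170.2   87.1] toolz [ 0.496 -0.001 -0.868] F [ 0.6  0.8 -2.7] grip 0.437 j [-0.57  0.48  1.84  0.71  0.55 -2.88]
(10, -172, 76, 30) -> [0.14, -0.04, 0.24] [-0.1, -0.2, -0.2]
(0, -172, 73, 30) -> [0.39, -0.05, 0.18] [-0.1, -0.2, -0.2]
(10, -172, 75, 25) -> [0.19, -0.04, 0.26] [-0.1, 4.8, -0.2]
```

```bash
python3 -m crank '[0.3,0.1,-0.03,0.1,0,4,-0.2, 0.3,0.17,-0.04,0.2,0,4,-0.2, 0.3,0.17,-0.04,0.24,0,4,-0.2, 0.3,0.17,-0.04,0.26,0,4,-0.2,0.3,0.17,-0.04,0.26,0,4,-0.2]'
python3 - <<'E'
from h import *
go((0,-172,76,26),(-6,-172,74,26))
E
```

```text
time: 5.1
ee_pos: [0.5561, -0.1155, 0.0613]
ee_rot: [-0.088, 0.97, 0.018, 0.226]
wrist_force: [-1.2, 1.7, 16.0]
grip_width: 0.435
t 5.1 grasp lane mm [  12.2 -172.9   78.1] toolz [ 0.442 -0.005 -0.897] F [-1.2  1.7 16. ] grip 0.435 j [-0.55  0.5   1.8   0.58  0.57 -2.75]
(0, -172, 76, 26) -> [0.3, 0.02, -0.09] [-0.3, 0.2, -0.0]
(-6, -172, 74, 26) -> [0.45, 0.02, -0.11] [-0.3, 0.2, -0.0]
```

```bash
python3 -m crank '[0.3,0.05,0,-0.02,0,0,0, 0.3,0.15,0.01,-0.06,0,0,0, 0.3,0.27,0.02,-0.09,0,0,0, 0.3,0.38,0.02,-0.1,0,0,0, 0.3,0.45,0.02,-0.11,0,0,0]' 20
python3 - <<'E'
from h import *
go((0,-172,76,26))
p,d=env.capture('scene')
c=p[100:240,230:440,::-1];cv2.imwrite('pics/s2.png',cv2.resize(c,None,fx=3.5,fy=3.5,interpolation=cv2.INTER_CUBIC))
E
```

```text
time: 5.6
ee_pos: [0.5393, -0.1195, 0.0582]
ee_rot: [-0.087, 0.97, 0.017, 0.228]
wrist_force: [3.2, -1.3, 15.3]
grip_width: 0.436
t 5.6 grasp lane mm [  -5.1 -173.7   75. ] toolz [ 0.444 -0.009 -0.896] F [ 3.2 -1.3 15.3] grip 0.436 j [-0.58  0.48  1.85  0.62  0.54 -2.82]
(0, -172, 76, 26) -> [-0.12, 0.05, 0.03] [-0.5, 0.4, -0.0]
```

View pics/s2.png

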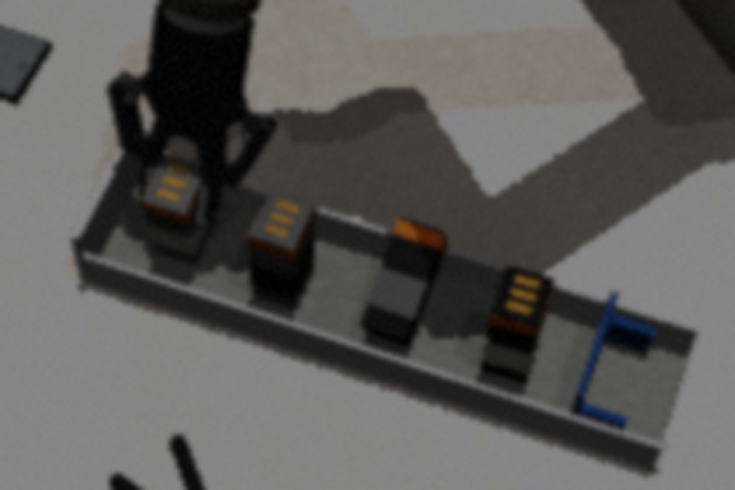

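Pack_b, at about (175,205), stands nearly upright with its foot on the floor. I'll release it and back off along the tool axis.

```bash
python3 -m crank '[0.65,0,0,0,0,0,0, 0.7,0,0,0,0,0,0, 0.7,0,0,0,0,0,0, 0.7,0,0,-1,0,0,0, 0.7,0,0,-2.2,0,0,0, 0.7,0,0,-3,0,0,0,0.7,0,0,-3,0,0,0]'
cat > look.py <<'E'
import sys
from h import *
for n in('top','scene'):
    p,d=env.capture(n);W=cloud(n,d);np.savez(n+'1.npz',p=p,d=d)
    q=W[...,:2]-L;X=q@lx;Y=q@ly;H=W[...,2];p=p.astype(int)
    blue=(abs(X)<.06)&(abs(Y)<.27)&(p[...,2]>p[...,0]+35)&(H>.055)&(H<.075)
    print(n,'blue Y',np.median(Y[blue]).round(4) if blue.any() else None)
    inn=(abs(X)<.062)&(Y<.26)&(Y>-.225)&(H>.07)&(H<.11)&~blue
    k,lab,st,ce=cv2.connectedComponentsWithStats(inn.astype(np.uint8),connectivity=4)
    for i in range(1,k):
        if st[i,4]>25:
            s=(lab==i);hi=s&(H>np.percentile(H[s],90)-.012);A=np.c_[X[hi],Y[hi],np.ones(hi.sum())];f=np.linalg.lstsq(A,H[hi],rcond=None)[0]
            print(st[i,4],ce[i].round(),'X',np.percentile(X[hi],[3,50,97]).round(3),'Y',np.percentile(Y[hi],[3,50,97]).round(3),'H',np.percentile(H[s],[5,50,95]).round(3),'top slope',f[:2].round(2))
E
python3 look.py; python3 -c "
from h import *
go((-20,0,190,0),(-40,16,140,25))"
```

```text
time: 6.35
ee_pos: [0.4849, -0.1274, 0.1662]
ee_rot: [-0.088, 0.97, 0.018, 0.225]
wrist_force: [0.2, 0.2, -0.8]
grip_width: 0.701
top blue Y 0.1712
275 [366. 213.] X [-0.034 -0.013  0.01 ] Y [-0.195 -0.176 -0.158] H [0.079 0.097 0.101] top slope [ 0.   -0.02]
261 [333. 217.] X [-0.021  0.001  0.023] Y [-0.104 -0.085 -0.067] H [0.088 0.098 0.101] top slope [ 0.01 -0.  ]
278 [263. 236.] X [-0.021  0.001  0.023] Y [0.09  0.108 0.126] H [0.085 0.097 0.101] top slope [0.03 0.03]
216 [300. 238.] X [-0.046 -0.031 -0.01 ] Y [-0.003  0.015  0.033] H [0.07  0.077 0.085] top slope [-0.21  0.01]
scene blue Y 0.1739
294 [281. 152.] X [-0.03  -0.006  0.015] Y [-0.193 -0.173 -0.156] H [0.073 0.096 0.1  ] top slope [-0.03 -0.03]
298 [310. 165.] X [-0.017  0.008  0.028] Y [-0.102 -0.083 -0.065] H [0.073 0.096 0.1  ] top slope [-0.04 -0.02]
182 [348. 170.] X [-0.038 -0.024 -0.006] Y [-0.002  0.017  0.034] H [0.071 0.077 0.085] top slope [-0.35 -0.02]
294 [378. 187.] X [-0.017  0.008  0.028] Y [0.092 0.11  0.128] H [0.075 0.096 0.1  ] top slope [-0.02  0.01]
t 6.45 grasp lane mm [ -59.9 -171.   179.7] toolz [ 0.436 -0.002 -0.9  ] F [-0.1  0.7 -0.2] grip 0.701 j [-0.67  0.24  1.83  0.46  0.82 -2.7 ]
(-20, 0, 190, 0) -> [-0.8, 4.28, 0.15] [-0.1, 25.8, -0.1]
(-40, 16, 140, 25) -> [-0.0, 4.68, 1.1] [-0.1, 0.8, -0.1]
```

```bash
python3 -m crank '[0.75,-0.0,1.2,0,0,0,0, 0.75,0,2.4,0.2,0,0,0, 0.75,0,3.6,0.6,0,0,0, 0.75,0,4.67,0.9,0,-1,0, 0.75,0,4.67,0.9,0,-1,0, 0.75,0,4.67,0.9,0,-1,0]'; python3 -c "
from h import *
go((-60,16,117,28),(-27,16,55,28))"
```

```text
time: 7.05
ee_pos: [0.4664, 0.0612, 0.1289]
ee_rot: [-0.089, 0.969, 0.021, 0.229]
wrist_force: [1.1, 0.1, -0.0]
grip_width: 0.751
t 7.05 grasp lane mm [-44.3  17.  145.6] toolz [ 0.448  0.001 -0.894] F [ 1.1  0.1 -0. ] grip 0.751 j [-0.22  0.22  2.    0.37  0.52 -2.26]
(-60, 16, 117, 28) -> [0.66, -0.03, 0.46] [0.0, -1.4, 0.0]
(-27, 16, 55, 28) -> [0.62, -0.03, 2.22] [0.0, -1.4, 0.0]
```

```bash
python3 -m crank '[0.75,0.4,-0.03,0.3,0,1,0, 0.75,0.62,-0.03,0.5,0,1.6,0, 0.75,0.62,-0.03,1.3,0,1.6,0, 0.75,0.62,-0.03,1.8,0,1.6,0, 0.75,0.62,-0.03,1.8,0,1.6,0]'; python3 -c "
from h import *
go((-27,16,55,25))"
```

```text
time: 7.55
ee_pos: [0.4774, 0.0595, 0.0526]
ee_rot: [-0.086, 0.972, 0.02, 0.215]
wrist_force: [-0.5, 0.2, -0.1]
grip_width: 0.752
t 7.55 grasp lane mm [-33.3  13.5  69.6] toolz [ 0.422 -0.001 -0.906] F [-0.5  0.2 -0.1] grip 0.752 j [-0.21  0.41  2.05  0.54  0.32 -2.45]
(-27, 16, 55, 25) -> [0.01, 0.06, 0.4] [-0.1, -0.0, -0.2]
```

```bash
python3 -m crank '[0.75,0.01,0.06,0.2,0,0,0, 0.75,0.01,0.06,0.38,0,0,0, 0.75,0.01,0.06,0.38,0,0,0, 0.3,0.01,0.06,0.38,0,0,0, 0.3,0.01,0.06,0.38,0,0,0, 0.3,0.01,0.06,0.38,0,0,0, 0.3,0.01,0.06,0.38,0,0,0, 0.3,0.01,0.06,0.38,0,0,0]' 60; python3 -c "
from h import *
go((-27,16,88,25),(0,16,90,-41))"
```

```text
time: 8.35
ee_pos: [0.483, 0.0639, 0.0413]
ee_rot: [-0.088, 0.972, 0.019, 0.218]
wrist_force: [-0.7, 0.8, 6.1]
grip_width: 0.443
t 8.35 grasp lane mm [-27.1  16.8  58.3] toolz [ 0.426 -0.002 -0.904] F [-0.7  0.8  6.1] grip 0.443 j [-0.2   0.44  2.05  0.6   0.28 -2.49]
(-27, 16, 88, 25) -> [-0.32, -0.02, -0.67] [-0.1, 0.2, -0.1]
(0, 16, 90, -41) -> [-0.52, -0.02, -0.71] [-0.1, 66.2, -0.1]
```

```bash
python3 -m crank '[0.3,-0.16,0,-0.34,0,0,0, 0.3,-0.33,0,-0.68,0,0,0, 0.3,-0.35,0,-0.72,0,8.2,0, 0.3,-0.38,0,-0.75,0,16.4,0, 0.3,-0.40,0,-0.77,0,24.6,0, 0.3,-0.43,0,-0.78,0,32.8,0, 0.3,-0.45,0,-0.78,0,41,0, 0.3,-0.48,0,-0.77,0,49.4,0, 0.3,-0.50,0,-0.75,0,57.8,0, 0.3,-0.52,0,-0.71,0,66,0]'; python3 -m crank '[0.3,0,0,0,0,0,0]'
python3 - <<'E'
from h import *
go((0,16,76,-41))
p,d=env.capture('scene')
c=p[100:240,230:440,::-1];cv2.imwrite('pics/s3.png',cv2.resize(c,None,fx=3.5,fy=3.5,interpolation=cv2.INTER_CUBIC))
E
```

```text
time: 9.35
ee_pos: [0.4898, 0.0652, 0.0753]
ee_rot: [-0.084, 0.933, -0.032, -0.35]
wrist_force: [-0.3, 0.3, -4.2]
grip_width: 0.437
time: 9.45
ee_pos: [0.4899, 0.0653, 0.0722]
ee_rot: [-0.084, 0.932, -0.031, -0.35]
wrist_force: [0.4, -0.7, -2.3]
grip_width: 0.44
t 9.45 grasp lane mm [ 0.2 16.8 86.3] toolz [-0.658  0.001 -0.753] F [ 0.4 -0.7 -2.3] grip 0.44 j [-0.03  0.79  1.23 -0.14  1.83 -1.77]
(0, 16, 76, -41) -> [-0.17, -0.02, 0.2] [0.1, -0.1, -0.1]
```

View pics/s3.png

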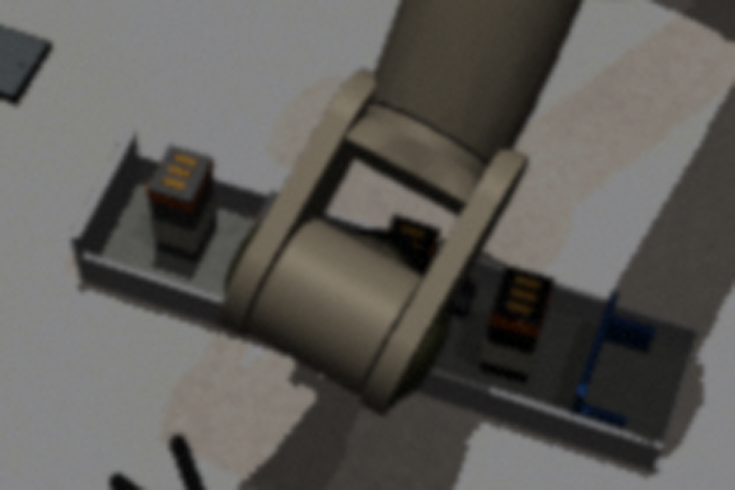

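Pack_b stands upright at (180,205). Pack_a's terminals are visible at (410,235), held upright and partly hidden by the wrist. I'll lower it now.

```bash
python3 -m crank '[0.3,-0.08,-0.01,0.1,0,0,0, 0.3,-0.14,-0.02,0.16,0,0,0, 0.3,-0.17,-0.02,0.2,0,0,0, 0.3,-0.17,-0.02,0.2,0,0,0]';python3 -c "
from h import *
go((0,16,72,-41))"
```

```text
time: 9.9
ee_pos: [0.4892, 0.0642, 0.0653]
ee_rot: [-0.084, 0.934, -0.032, -0.347]
wrist_force: [-0.3, 0.5, -2.8]
grip_width: 0.44
t 9.9 grasp lane mm [-0.7 15.9 79.4] toolz [-0.653  0.001 -0.758] F [-0.3  0.5 -2.8] grip 0.44 j [-0.04  0.79  1.24 -0.14  1.81 -1.77]
(0, 16, 72, -41) -> [-0.13, 0.0, 0.13] [0.1, 0.2, -0.1]
```

```bash
python3 -m crank '[0.3,-0.03,0,0.03,0,0,0, 0.3,-0.05,0,0.06,0,0,0, 0.3,-0.05,0,0.06,0,0,0]';python3 -c "
from h import *
go((0,16,72,-41))"
```

```text
time: 10.2
ee_pos: [0.4895, 0.0643, 0.0619]
ee_rot: [-0.084, 0.934, -0.032, -0.347]
wrist_force: [-0.7, 0.3, -3.5]
grip_width: 0.436
t 10.2 grasp lane mm [-0.4 15.9 76. ] toolz [-0.653  0.001 -0.757] F [-0.7  0.3 -3.5] grip 0.436 j [-0.04  0.8   1.24 -0.14  1.8  -1.77]
(0, 16, 72, -41) -> [-0.07, 0.0, 0.07] [0.0, 0.2, -0.1]
```

```bash
python3 -m crank '[0.3,-0.02,0,0.02,0,0,0, 0.3,-0.05,0,0.05,0,0,0, 0.3,-0.07,0,0.07,0,0,0,0.3,-0.07,0,0.07,0,0,0]';python3 -c "
from h import *
go((0,16,72,-41))"
```

```text
time: 10.6
ee_pos: [0.4895, 0.0642, 0.0616]
ee_rot: [-0.084, 0.933, -0.032, -0.348]
wrist_force: [-1.9, -1.0, 26.3]
grip_width: 0.437
t 10.6 grasp lane mm [-0.4 15.9 75.8] toolz [-0.654  0.    -0.756] F [-1.9 -1.  26.3] grip 0.437 j [-0.04  0.8   1.24 -0.14  1.81 -1.77]
(0, 16, 72, -41) -> [-0.07, 0.0, 0.06] [0.0, 0.1, -0.2]
```

```bash
python3 -m crank '[0.3,0.04,0,-0.04,0,0,0, 0.65,0.04,0,-0.04,0,0,0, 0.7,0.04,0,-0.04,0,0,0, 0.7,0.04,0,-0.04,0,0,0, 0.7,0.04,0,-1,0,0,0, 0.7,0.04,0,-2.2,0,0,0, 0.7,0.04,0,-3,0,0,0, 0.7,0.04,0,-3,0,0,0]'; python3 look.py; python3 -c "
from h import *
go((20,150,200,0),(0,215,130,0))"
```

```text
time: 11.4
ee_pos: [0.5682, 0.0784, 0.152]
ee_rot: [-0.084, 0.935, -0.032, -0.344]
wrist_force: [0.1, 0.1, 0.1]
grip_width: 0.696
top blue Y None
277 [366. 213.] X [-0.034 -0.013  0.01 ] Y [-0.195 -0.176 -0.158] H [0.08  0.097 0.101] top slope [ 0.02 -0.02]
263 [333. 217.] X [-0.021  0.001  0.023] Y [-0.104 -0.085 -0.067] H [0.087 0.098 0.102] top slope [-0.   -0.02]
90 [302. 225.] X [-0.025  0.004  0.018] Y [-0.007 -0.001  0.02 ] H [0.093 0.097 0.101] top slope [-0.01  0.07]
scene blue Y None
288 [281. 152.] X [-0.029 -0.005  0.015] Y [-0.193 -0.174 -0.156] H [0.075 0.096 0.1  ] top slope [-0.05 -0.04]
60 [315. 166.] X [-0.01   0.011  0.026] Y [-0.073 -0.068 -0.065] H [0.073 0.094 0.1  ] top slope [-0.   -0.43]
68 [342. 177.] X [0.007 0.017 0.022] Y [-0.004  0.011  0.026] H [0.085 0.097 0.101] top slope [-0.19 -0.04]
291 [378. 187.] X [-0.016  0.007  0.028] Y [0.092 0.111 0.129] H [0.074 0.096 0.1  ] top slope [-0.04 -0.01]
t 11.5 grasp lane mm [ 76.9  15.9 163.2] toolz [-0.654  0.001 -0.756] F [-0.4  0.4 -0.5] grip 0.704 j [-0.01  0.83  0.88 -0.15  2.13 -1.8 ]
(20, 150, 200, 0) -> [1.38, 3.35, 0.12] [0.0, -40.8, -0.1]
(0, 215, 130, 0) -> [0.61, 4.98, 1.78] [0.0, -40.8, -0.1]
```

```bash
cat >> h.py <<'E'
def gop(*targets):
    "targets TCP X,Y,Z lane mm with tool leaning back to +y by deg"
    s,q,z=now();R0=R.from_quat(s['ee_rot']).as_matrix();tc=M.T@(s['ee_pos']-np.r_[L,0])
    print('t',round(s['time'],2),'TCP lane mm',(tc*1000).round(1),'toolz',z.round(3),'F lane',(M.T@s['wrist_force']).round(1),'grip',round(s['grip_width'],3),'j',s['joints'].round(2))
    for x,y,h,t in targets:
        t=np.radians(t);zz=np.array([0,-np.sin(t),-np.cos(t)]);xx=np.array([-1.,0,0]);Rt=M@np.stack([xx,np.cross(zz,xx),zz],1)
        p=np.r_[L,0]+M@(np.array([x,y,h])/1000)
        print((x,y,h,round(np.degrees(t))),'->',(R0.T@(p-s['ee_pos'])/.04).round(2).tolist(),R.from_matrix(R0.T@Rt).as_rotvec(degrees=True).round(1).tolist())
E
python3 -c "
from h import *
gop((0,218,150,25))"
```

```text
t 11.5 TCP lane mm [ 64.6  15.9 149.1] toolz [-0.654  0.001 -0.756] F lane [-0.3  0.5 -0.5] grip 0.704 j [-0.01  0.83  0.88 -0.15  2.13 -1.8 ]
(0, 218, 150, 25) -> [1.25, 5.05, 1.04] [23.9, -40.2, 8.8]
```

```bash
python3 -m crank '[0,0,0,-0.5,0,0,0, 0,1.25,5.05,1.0,23.9,-40.2,8.8, 0,1.25,5.05,1.0,23.9,-40.2,8.8, 0,1.25,5.05,1.0,23.9,-40.2,8.8, 0,1.25,5.05,1.0,23.9,-40.2,8.8, 0,1.25,5.05,1.0,23.9,-40.2,8.8, 0,1.25,5.05,1.0,23.9,-40.2,8.8, 0,1.25,5.05,1.0,23.9,-40.2,8.8, 0,1.25,5.05,1.0,23.9,-40.2,8.8]';python3 look.py
python3 - <<'E'
from h import *
gop((0,218,42,25))
p,d=env.capture('wrist');cv2.imwrite('pics/w2.png',p[:,:,::-1])
E
```

```text
time: 12.4
ee_pos: [0.4662, 0.2651, 0.1514]
ee_rot: [-0.088, 0.972, -0.215, 0.018]
wrist_force: [1.2, -0.2, 0.7]
grip_width: 0.0
top blue Y 0.1712
275 [366. 213.] X [-0.034 -0.012  0.01 ] Y [-0.195 -0.176 -0.158] H [0.083 0.097 0.1  ] top slope [-0.   -0.03]
265 [333. 217.] X [-0.021  0.001  0.023] Y [-0.104 -0.085 -0.067] H [0.087 0.097 0.1  ] top slope [ 0.01 -0.02]
268 [299. 229.] X [-0.027 -0.006  0.017] Y [-0.006  0.012  0.03 ] H [0.089 0.097 0.101] top slope [ 0.02 -0.02]
277 [263. 236.] X [-0.021  0.001  0.023] Y [0.09  0.108 0.126] H [0.086 0.097 0.101] top slope [0.02 0.01]
scene blue Y 0.1739
288 [281. 152.] X [-0.029 -0.006  0.015] Y [-0.193 -0.174 -0.156] H [0.074 0.096 0.101] top slope [-0.06 -0.01]
293 [310. 165.] X [-0.016  0.008  0.029] Y [-0.102 -0.083 -0.066] H [0.075 0.096 0.101] top slope [-0.06 -0.04]
295 [345. 174.] X [-0.024  0.001  0.021] Y [-0.004  0.014  0.032] H [0.074 0.096 0.1  ] top slope [-0.03  0.  ]
294 [378. 187.] X [-0.017  0.008  0.028] Y [0.092 0.11  0.128] H [0.075 0.096 0.101] top slope [-0.04 -0.01]
t 12.5 TCP lane mm [  1.7 217.  151.5] toolz [-0.003 -0.422 -0.907] F lane [-0.4  0.4  0.1] grip 0.0 j [ 0.49  0.53  1.37 -0.42  1.41 -1.16]
(0, 218, 42, 25) -> [0.04, 1.18, 2.47] [0.0, -0.1, -0.1]
```

View pics/w2.png

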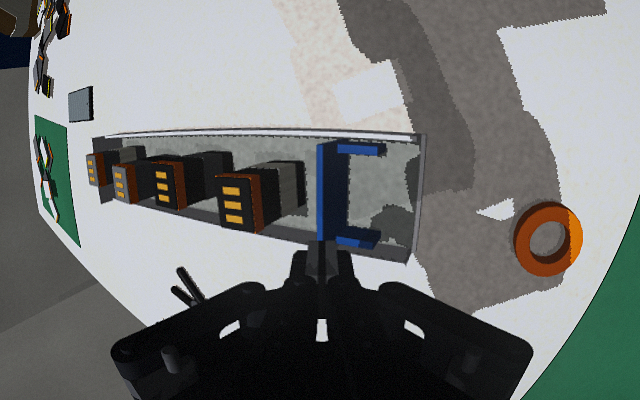

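All four packs now stand upright with the tool clear of them. The wrist view shows the free floor between the ribs at about (375,195), behind the blue plate at (327,195). I'll descend there with the fingers shut.

```bash
python3 -m crank '[0,0.04,0.45,0.9,0,0,0, 0,0.04,0.9,1.8,0,0,0, 0,0.04,1.18,2.47,0,0,0, 0,0.04,1.18,2.47,0,0,0]'; python3 -c "
from h import *
gop((0,192,44,25),(0,100,44,25))"
```

```text
time: 12.95
ee_pos: [0.464, 0.2646, 0.0391]
ee_rot: [-0.088, 0.972, -0.217, 0.016]
wrist_force: [-0.1, 0.2, 0.2]
grip_width: -0.0
t 12.95 TCP lane mm [ -1.5 217.5  39.1] toolz [-0.008 -0.424 -0.906] F lane [-0.1  0.2  0.2] grip -0.0 j [ 0.49  0.67  1.49 -0.45  1.18 -1.04]
(0, 192, 44, 25) -> [-0.04, -0.63, 0.16] [-0.1, -0.4, 0.0]
(0, 100, 44, 25) -> [-0.05, -2.71, 1.13] [-0.1, -0.4, 0.0]
```

```bash
python3 -m crank '[0,-0.03,-0.2,0.1,0,0,0, 0,-0.03,-0.4,0.15,0,0,0, 0,-0.03,-0.55,0.18,0,0,0, 0,-0.03,-0.64,0.22,0,0,0, 0,-0.03,-0.73,0.26,0,0,0, 0,-0.03,-0.82,0.3,0,0,0, 0,-0.03,-0.91,0.34,0,0,0, 0,-0.03,-1.0,0.39,0,0,0, 0,-0.03,-1.09,0.43,0,0,0, 0,-0.03,-1.18,0.47,0,0,0]'; python3 look.py | grep blue; python3 -c "
from h import *
gop((0,92,44,25))"
```

```text
time: 13.95
ee_pos: [0.4754, 0.2164, 0.0453]
ee_rot: [-0.088, 0.972, -0.215, 0.02]
wrist_force: [0.7, 0.9, -0.0]
grip_width: 0.001
top blue Y 0.1539
scene blue Y 0.1554
t 14.05 TCP lane mm [  0.8 167.8  45.4] toolz [-0.    -0.423 -0.906] F lane [ 0.6 -0.3 -0.1] grip 0.003 j [ 0.4   0.63  1.55 -0.48  1.11 -1.1 ]
(0, 92, 44, 25) -> [0.02, -1.7, 0.83] [-0.0, -0.0, -0.1]
```

```bash
python3 -m crank '[0,0,-0.11,0.05,0,0,0, 0,0,-0.22,0.1,0,0,0, 0,0,-0.33,0.15,0,0,0, 0,0,-0.44,0.2,0,0,0, 0,0,-0.55,0.26,0,0,0, 0,0,-0.66,0.31,0,0,0, 0,0,-0.77,0.36,0,0,0, 0,0,-0.88,0.41,0,0,0, 0,0,-0.99,0.46,0,0,0, 0,0,-1.1,0.52,0,0,0]'; python3 look.py | cut -c1-110; python3 -c "
from h import *
gop((0,70,44,25))"
```

```text
time: 15.05
ee_pos: [0.4841, 0.1684, 0.0452]
ee_rot: [-0.088, 0.972, -0.215, 0.02]
wrist_force: [-2.2, 3.0, 2.2]
grip_width: 0.001
top blue Y 0.1057
274 [366. 213.] X [-0.034 -0.012  0.01 ] Y [-0.195 -0.176 -0.158] H [0.082 0.097 0.101] top slope [-0.01 -0.01
265 [333. 217.] X [-0.021  0.001  0.023] Y [-0.104 -0.086 -0.067] H [0.088 0.097 0.101] top slope [0.02 0.  ]
265 [299. 229.] X [-0.028 -0.006  0.017] Y [-0.006  0.012  0.03 ] H [0.092 0.097 0.101] top slope [ 0.01 -0.01
269 [272. 234.] X [-0.022  0.     0.022] Y [0.065 0.083 0.102] H [0.089 0.097 0.1  ] top slope [0.01 0.03]
28 [258. 240.] X [-0.013 -0.007  0.001] Y [0.115 0.125 0.129] H [0.079 0.098 0.107] top slope [-0.27  0.08]
scene blue Y 0.1066
286 [281. 152.] X [-0.029 -0.005  0.015] Y [-0.193 -0.174 -0.156] H [0.075 0.096 0.1  ] top slope [-0.04 -0.04
298 [310. 165.] X [-0.016  0.008  0.028] Y [-0.102 -0.083 -0.065] H [0.074 0.096 0.1  ] top slope [-0.03 -0.03
295 [345. 174.] X [-0.024  0.001  0.021] Y [-0.004  0.015  0.032] H [0.074 0.096 0.1  ] top slope [-0.05 -0.04
281 [369. 184.] X [-0.017  0.009  0.028] Y [0.066 0.084 0.102] H [0.073 0.096 0.101] top slope [-0.04  0.02]
266 [396. 192.] X [-0.007  0.011  0.019] Y [0.115 0.178 0.209] H [0.075 0.097 0.109] top slope [ 0. -0.]
t 15.15 TCP lane mm [  1.  118.9  45.3] toolz [ 0.    -0.423 -0.906] F lane [0.  0.8 0.6] grip 0.0 j [ 0.32  0.61  1.6  -0.5   1.05 -1.16]
(0, 70, 44, 25) -> [0.02, -1.09, 0.55] [-0.0, 0.0, -0.1]
```

```bash
python3 -m crank '[0,0,-0.11,0.05,0,0,0, 0,0,-0.22,0.1,0,0,0, 0,0,-0.33,0.15,0,0,0, 0,0,-0.44,0.2,0,0,0, 0,0,-0.55,0.26,0,0,0, 0,0,-0.66,0.31,0,0,0, 0,0,-0.77,0.36,0,0,0, 0,0,-0.88,0.41,0,0,0, 0,0,-0.99,0.46,0,0,0, 0,0,-1.1,0.52,0,0,0]'; python3 -m crank '[0,0,-0.11,0.05,0,0,0, 0,0,-0.22,0.1,0,0,0, 0,0,-0.33,0.15,0,0,0, 0,0,-0.44,0.2,0,0,0, 0,0,-0.55,0.26,0,0,0, 0,0,-0.66,0.31,0,0,0, 0,0,-0.77,0.36,0,0,0, 0,0,-0.88,0.41,0,0,0, 0,0,-0.99,0.46,0,0,0, 0,0,-1.1,0.52,0,0,0]';  python3 look.py | cut -c1-110; python3 -c "
from h import *
gop((0,-70,44,25))"
```

```text
time: 16.15
ee_pos: [0.4929, 0.1206, 0.045]
ee_rot: [-0.088, 0.972, -0.215, 0.02]
wrist_force: [-1.4, 5.7, 3.7]
grip_width: 0.003
time: 17.15
ee_pos: [0.5016, 0.0728, 0.0448]
ee_rot: [-0.088, 0.972, -0.215, 0.02]
wrist_force: [-2.3, 6.8, 5.3]
grip_width: -0.002
top blue Y 0.0092
275 [366. 213.] X [-0.034 -0.012  0.01 ] Y [-0.195 -0.176 -0.158] H [0.083 0.097 0.101] top slope [-0.   -0.03
751 [321. 221.] X [-0.026 -0.002  0.022] Y [-0.105 -0.053 -0.   ] H [0.092 0.097 0.101] top slope [ 0.01 -0.  
scene blue Y 0.0098
292 [281. 152.] X [-0.029 -0.005  0.015] Y [-0.193 -0.174 -0.156] H [0.074 0.096 0.1  ] top slope [-0.04 -0.04
1063 [331. 171.] X [-0.019  0.008  0.027] Y [-0.103 -0.036  0.106] H [0.075 0.097 0.105] top slope [-0.04  0.0
t 17.25 TCP lane mm [ 0.8 21.5 44.7] toolz [-0.    -0.423 -0.906] F lane [ 0.3 -0.1  0. ] grip -0.001 j [ 0.13  0.58  1.68 -0.55  0.94 -1.28]
(0, -70, 44, 25) -> [0.02, -2.07, 0.98] [-0.0, -0.0, -0.1]
```

```bash
python3 -m crank '[0,0,-0.11,0.05,0,0,0, 0,0,-0.22,0.1,0,0,0, 0,0,-0.33,0.15,0,0,0, 0,0,-0.44,0.2,0,0,0, 0,0,-0.55,0.26,0,0,0, 0,0,-0.66,0.31,0,0,0, 0,0,-0.77,0.36,0,0,0, 0,0,-0.88,0.41,0,0,0, 0,0,-0.99,0.46,0,0,0, 0,0,-1.1,0.52,0,0,0]'; python3 -m crank '[0,0,-0.07,0.03,0,0,0, 0,0,-0.14,0.06,0,0,0, 0,0,-0.21,0.1,0,0,0, 0,0,-0.28,0.13,0,0,0, 0,0,-0.35,0.16,0,0,0, 0,0,-0.42,0.2,0,0,0, 0,0,-0.49,0.23,0,0,0, 0,0,-0.56,0.26,0,0,0, 0,0,-0.63,0.29,0,0,0, 0,0,-0.7,0.32,0,0,0]';  python3 look.py | cut -c1-110; python3 -c "
from h import *
gop((0,-76,44,25))"
```

```text
time: 18.25
ee_pos: [0.5102, 0.0253, 0.0444]
ee_rot: [-0.088, 0.972, -0.215, 0.02]
wrist_force: [-2.6, 8.3, 5.0]
grip_width: -0.001
time: 19.25
ee_pos: [0.5156, -0.0048, 0.0444]
ee_rot: [-0.088, 0.972, -0.215, 0.02]
wrist_force: [-1.3, 7.6, 1.7]
grip_width: 0.004
top blue Y -0.0692
983 [357. 213.] X [-0.031 -0.006  0.021] Y [-0.22  -0.151 -0.083] H [0.089 0.097 0.101] top slope [0.01 0.  ]
scene blue Y -0.0688
1270 [297. 160.] X [-0.025  0.006  0.026] Y [-0.219 -0.132  0.027] H [0.075 0.096 0.104] top slope [-0.04  0.0
t 19.35 TCP lane mm [  0.6 -57.2  44.4] toolz [-0.    -0.422 -0.907] F lane [-0.4  3.8  0.2] grip 0.001 j [-0.03  0.57  1.7  -0.57  0.86 -1.41]
(0, -76, 44, 25) -> [0.01, -0.42, 0.21] [0.0, -0.0, -0.0]
```

```bash
python3 -m crank '[0,0,-0.05,0.02,0,0,0, 0,0,-0.1,0.04,0,0,0, 0,0,-0.15,0.07,0,0,0, 0,0,-0.2,0.09,0,0,0, 0,0,-0.25,0.11,0,0,0, 0,0,-0.3,0.14,0,0,0]'; python3 -m crank '[0,0,-0.02,0.01,0,0,0, 0,0,-0.04,0.02,0,0,0]'; python3 -m crank '[0,0,-0.02,0.01,0,0,0, 0,0,-0.04,0.02,0,0,0]'; python3 -c "
from h import *
gop((0,-76,44,25))"
```

```text
time: 19.95
ee_pos: [0.5179, -0.0175, 0.0443]
ee_rot: [-0.088, 0.972, -0.215, 0.02]
wrist_force: [-6.4, 25.3, 11.2]
grip_width: 0.002
time: 20.15
ee_pos: [0.5179, -0.0176, 0.0444]
ee_rot: [-0.088, 0.973, -0.214, 0.02]
wrist_force: [-6.6, 28.9, 10.4]
grip_width: -0.003
time: 20.35
ee_pos: [0.518, -0.0178, 0.0443]
ee_rot: [-0.088, 0.973, -0.213, 0.021]
wrist_force: [-8.1, 40.6, 15.7]
grip_width: -0.003
t 20.35 TCP lane mm [  0.5 -69.9  44.3] toolz [ 0.002 -0.417 -0.909] F lane [-0.6 41.4 15.7] grip -0.003 j [-0.06  0.57  1.7  -0.57  0.85 -1.43]
(0, -76, 44, 25) -> [0.01, -0.13, 0.07] [0.3, 0.1, -0.1]
```

```bash
python3 -m crank '[0,0,0.1,-0.04,0,0,0, 0,0,0.4,-0.18,0,0,0, 0,0,0.9,-0.42,0,0,0, 0,0,0.9,-1.4,0,0,0, 0,0,0.9,-2.6,0,0,0, 0,0,0.9,-3.8,0,0,0, 0,0,0.9,-4.6,0,0,0, 0,0,0.9,-4.6,0,0,0]'; python3 look.py
python3 - <<'E'
from h import *
gop()
z=np.load('top1.npz');W=cloud('top',z['d']);q=W[...,:2]-L;X=q@lx;Y=q@ly;H=W[...,2]
w=(abs(X)<.05)&(abs(X)>.03)&(Y<-.2)&(Y>-.27)&(H>.058)&(H<.072);print('wall top Y',np.percentile(Y[w],[5,50,95]))
p,d=env.capture('scene')
c=p[100:240,230:440,::-1];cv2.imwrite('pics/s4.png',cv2.resize(c,None,fx=3.5,fy=3.5,interpolation=cv2.INTER_CUBIC))
E
```

```text
time: 21.15
ee_pos: [0.5, 0.0884, 0.1999]
ee_rot: [-0.088, 0.972, -0.215, 0.024]
wrist_force: [0.6, -0.3, -1.3]
grip_width: 0.0
top blue Y -0.0818
948 [358. 212.] X [-0.029 -0.004  0.021] Y [-0.22  -0.155 -0.089] H [0.088 0.097 0.101] top slope [ 0.02 -0.  ]
scene blue Y -0.0803
987 [287. 156.] X [-0.025  0.004  0.027] Y [-0.22  -0.153 -0.086] H [0.075 0.096 0.1  ] top slope [-0.03  0.  ]
t 21.25 TCP lane mm [  0.5  36.6 195.9] toolz [ 0.    -0.423 -0.906] F lane [-0.9 -0.5 -1.2] grip 0.001 j [ 0.16  0.38  1.49 -0.46  1.29 -1.47]
wall top Y [-0.24471201 -0.23998687 -0.21136122]
```

View pics/s4.png

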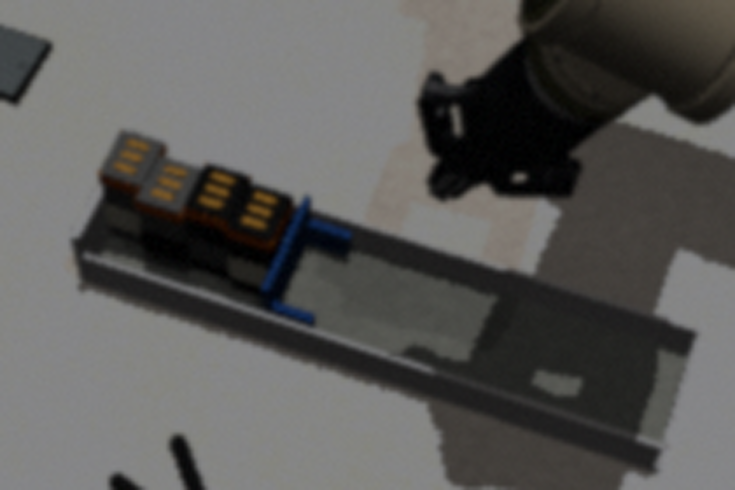

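Run:
```python
from h import *
for n in('top','scene'):
    z=np.load(n+'1.npz');W=cloud(n,z['d']);q=W[...,:2]-L;X=q@lx;Y=q@ly;H=W[...,2];p=z['p'].astype(int)
    t=(abs(X)<.06)&(Y<-.03)&(Y>-.29)&(H>.09)&(H<.11)
    print(n,'tops Y',Y[t].min().round(4),np.percentile(Y[t],[1,99]).round(4))
    w=(abs(X)<.06)&(Y<-.2)&(Y>-.29)&(H>.05)&(H<.075);print(' wall',np.percentile(Y[w],[2,10,50,90]).round(4),w.sum())
    for x0 in(-.045,.04):
        w=(abs(X-x0)<.012)&(Y<-.2)&(Y>-.29)&(H>.055)&(H<.075);print(x0,np.sort(Y[w]).round(3)[::4])
    lip=(abs(X)<.045)&(Y>.2)&(Y<.28)&(H>.009)&(H<.03);print(' lip',np.percentile(Y[lip],[2,50,98]).round(4) if lip.any() else 0)
    # initial
    z=np.load(n+'0.npz');W=cloud(n,z['d']);q=W[...,:2]-L;X=q@lx;Y=q@ly;H=W[...,2]
    e=(abs(abs(X)-.054)<.003)&(abs(H-.04)<.006);print(' rail Y',Y[e].min(),Y[e].max())
```

```text
top tops Y -0.2378 [-0.2359 -0.0864]
 wall [-0.2457 -0.2445 -0.2395 -0.2278] 111
-0.045 [-0.246 -0.244 -0.242 -0.241 -0.24  -0.238 -0.237 -0.237 -0.231 -0.22
 -0.208]
0.04 [-0.245 -0.244 -0.243 -0.241 -0.24  -0.239 -0.238 -0.237]
 lip [0.2394 0.2412 0.243 ]
 rail Y -0.24150853551338078 0.8474219977001993
scene tops Y -0.2358 [-0.2337 -0.0843]
 wall [-0.2436 -0.2419 -0.2365 -0.2148] 125
-0.045 [-0.241]
0.04 [-0.245 -0.242 -0.241 -0.24  -0.238 -0.237 -0.237 -0.236]
 lip [0.2017 0.2342 0.2467]
 rail Y -0.24097619232559178 0.24035889089499277
```

The row is tight. The pack tops run from Y = -238 to -85 mm, which is 152 mm, and start at the wall's inner face at about -237 mm. The robot is clear, so I'll hand in.

```bash
python3 -c "
from rig import env
s=env.sense();print(s['time'],abs(s['qd']).max());print(env.sign_off())"
```

```text
21.3 0.016380979044989717
the job is handed in; nothing more can be done
None
```

The job is handed in at 21.3 s. I stood both fallen packs upright and released them, then pushed the blue bookend until all four packs were tight against the end wall. The arm then backed off clear.

**Packs:** In the last camera pass all four stood with terminals up, their tops level at about 98 mm. The row measured 152 mm, from the wall's inner face to the bookend.

**Bookend:** Its final position works out to a travel of about 0.268 m, going by the face-to-wall distance. I saw it move only about 0.254 m, so it must have started near 0.014 m; I had no direct joint reading to confirm that. The force at the end rose to about 41 N measured at the wrist, under the 50 N limit but above what I had aimed for.

**Problems and checks not done:**
- **Pack_b:** The last joint reached the end of its range while I was turning it upright. I set it down leaning about 15 degrees, pivoted it upright on its foot edge, and it settled about 12 mm off the middle line.
- **Bystanders:** The arm's moves kept clear of the phone, tape and clamp, and I saw no sign that they had shifted. I did not measure their positions again at the end.

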